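# Hang the ladle inside the beaten pot by its rim hook

## Robot

A 6-joint arm with a two-finger parallel gripper is mounted at the origin on the work surface. World frame = base frame: x ahead of the robot, y to its left, z up, the work surface at z = 0. Lengths are in m, angles in degrees, forces in N, time in s.
With the tool pointing down it reaches from about 0.275 to 0.875 m from the base axis. Payload 12.5 kg.
Tool frame: the origin (TCP) lies on the mounting face of the last link; the fingertips stand 173 mm ahead of it and the grasp point (between the pads) lies 155 mm ahead of it (arm.nose_length is the distance from the TCP to the fingertips, in m); z points along the fingers, y is the line along which they close (so a half turn about z gives the same grasp; the last joint's range is limited). The gripper opens to 85 mm and grips with 20 to 120 N. Pads are 22 mm wide; open, the fingers measure 114 mm over their backs; the gripper's body (76 mm by 85 mm) begins 54 mm behind the grasp point. The pads swing forward as they close: fully open they stand 13 mm farther back than shut.
Start: joints at [-78.358, 20.094, 94.641, -0, 65.266, -4.847], TCP at [0.156, -0.527, 0.405] pointing down, gripper open.
Joint ranges: [-157.81, 157.81], [-45, 120.19], [0.68, 151.7], [-89.99, 269.99], [4.06, 180], [-164.3, 164.3]. Speed limits (degrees/s): [127.2, 127.2, 159.86, 180, 180, 180].

## Interface

Orientations are given as a 3x3 rotation matrix whose columns are the frame's x, y, z axes.
In Python, from station import arm gives the robot as it stands.
- The arm moves only by the shell command python3 -m handwheel 'ROWS' [FORCE]. ROWS is JSON, a list of rows, each a list of 7 numbers: the shift along the world's x, y, z in cm, then the turn, a rotation vector about the world's x, y, z in rad, then the opening in per cent of the stroke, from 0 (shut) to 100 (fully open). A call has 1 to 8 rows; each row is the pose to reach, as a shift and turn from the pose commanded when the call began; what a row does not reach only later rows make up. A row lasts 1/8 s, in which the tool goes at most 62.5 mm and 10.7 degrees, less where a joint would pass 70% of its speed; a pose out of reach is approached as far as the arm can. A call with a gripper value outside its range is refused whole. The fingers move at their own pace and stop on an object; FORCE is the grip in N (left out, the last holds). Time passes only in rows, so rows that repeat a pose let the fingers close. It gives the time, the measured TCP pose, the force, the opening and the grip force at its end, in the units of the state.
- arm.get_obs(): the state, without advancing time (a new reading comes with each control period).
- arm.capture(name): name is "scene" or "side" or "wrist"; returns the picture (384x512x3 uint8, red, green, blue); there is no depth.
- arm.get_calibration(name): a dict with "fx", "fy", "cx", "cy" (pixels), "view" (4x4, takes a point from world to camera coordinates); the wrist camera has in their place "T_tool_cam" (4x4, takes a point from camera to tool coordinates, whose origin is the TCP and whose axes are the flange's). Camera axes: x right, y down, z forward; pixel columns grow to the right and rows downward; lengths in m; the calibration is good to about 2 mm. A picture is of the moment at which its call begins: read the wrist's pose just before it. get_calibration takes no time and is no camera call.
- arm.finish_job(): hands the job in; it is judged then, once.
The state is a dict: "time": time; "qpos": joint angles; "joint_vel": joint speeds; "joint_torque": joint torques, N m; "tool_pos": TCP position; "ee_rot": TCP orientation; "contact_force": force on the tool from outside, world axes, zero at the start; "moment": the same for the moment, N m; "width": opening from 0.0 (shut) to 1.0 (fully open); "grip_force": force on a finger pad.
Only numpy, scipy, OpenCV 4.12 (cv2) and the standard library are available. Lean on these libraries where they do the work, as an engineer would, in place of code of your own. Each camera call takes 0.05 s, during which the arm holds its last target. There are 200 camera calls.

## Task

The ladle is leaning in the spouted rest bowl. Take it by its wooden grip, lift it out and hang it upright inside the big bronze pot, its own hook lowered (not dropped) over the rolled rim with the cup inside, so that it stays there by itself when you let go. The pot is hand-beaten and out of round, so feel for its wall; do not shove or tip the pot, drop the ladle, or disturb the rest bowl and the small dishes of nuts and berries.

Things in the scene. Friction and masses are not known exactly. Their poses are not given: they have to be found in the camera images.
- pot: Heavy hand-beaten bronze pot, open on top, about 2.2 kg, loose on the table. Origin: middle of the underside; z up. Floor at 5 mm; the wall (3 mm) is upright down to 21 mm height, then slopes in to 96 mm radius. Two loop handles stand out 25 mm at the outside towards its own +y and -y, 40 mm below the rim (lower than the hook reaches).
- pot_rim (a point): Centre of the pot's mouth at the height of the rim's top, 130 mm up. The rim is level: a rolled bead 7 mm thick, centred on the wall. Out of round: the bead's centre line lies 102 to 122 mm from here depending on the direction, in no told pattern, and up to 12 degrees off square to the radius: feel or see where it is.
- rest_bowl: White pouring bowl, 113 mm wide, 50 mm high, 0.5 kg, loose; the ladle's cup stands in it on the 5 mm thick floor and its handle leans in the spout. Origin: middle of the underside; z up, spout towards -x (reaching 64 mm from the axis; cheeks 63 mm high).
- ladle_grip (a point): Centre of the ladle's wooden grip: 18 mm wide (y), 16 mm thick (x), 62 mm long (z, half each way). Axes: z up along the straight handle to its top end, x across the handle to the cup's side, y across its width. Below the grip: a steel strip, 12 mm (y) by 5 mm (x), ending 121 mm below this point. At the start the handle leans 30 degrees from vertical, top to the spout's side, hook underneath.
- ladle_hook (a point): Middle of the underside of the hook's bridge, where the rim bears: 57 mm below ladle_grip along the handle, 8.5 mm to -x of the handle's centre line; same axes. The hook, 10 mm wide, is on the handle's -x side: a 4 mm thick bridge square to the handle, then a tongue parallel to it. Gap between handle (face at -2.5 mm) and tongue (face at -14.5 mm): 12 mm.
- ladle_tip (a point): Lower end of the hook's tongue, which flares slightly outward: 22 mm lower than ladle_hook along the handle, 19 mm to the -x side of the handle's centre line. The axes as at ladle_grip.
- ladle_cup (a point): Middle of the ladle's brass cup (54 mm wide, 28 mm deep, half-way up). Its z is the cup's own axis, 30 degrees off the handle.
- ladle: The whole ladle: brass cup, steel handle with hook, wooden grip; 0.09 to 0.18 kg; it can swing in a light grip. Origin: middle of the cup's underside, z the cup's axis (upright at the start). Handle upright, its lowest point is 169 mm below ladle_grip; it spans 65 mm to x and 27 mm either way in y, and only the hook and grip stand out more than 5 mm to -x of the handle's centre line.
- dish_nuts_top (a point): Bystander: steel dish of nuts, 84 mm wide, 34 mm high (contents to 45 mm); the point is the middle of its mouth.
- dish_berries_top (a point): Bystander: white dish of red berries, 84 mm wide, 30 mm high; middle of its mouth.
Not all that is in view belongs to the job. What is shaped like the ladle but purple is not meant. Leave any red look-alike of the rest_bowl alone.

How it is judged:
By the outcome, as a careful person would: the job done as asked, in the order asked, and still so for the second after the job is handed in, with the robot touching nothing.
It also fails if it takes over 54 s, if anything falls off the work surface, if the arm or the gripper's body presses on something with over 40 N, if the wrist force passes 120 N, or if a joint passes its speed limit or range.

## Working session

There is one attempt and no reset: what is moved stays moved. The work goes in short steps, Python scripts to look and compute and a shell command to move; the robot and the scene stay as the last step left them, time stands still between calls to the robot, and variables do not carry over. Pictures are saved under pics/ and viewed, at most 10 in all, crops included, and the job is handed in when it is done.

```bash
mkdir -p pics; ls; python3 - <<'E'
from station import arm
import cv2,numpy as np
o=arm.get_obs();print(o)
ims=[]
for n in("scene","side"):
    c=arm.get_calibration(n);print(n,{k:np.round(v,4).tolist() for k,v in c.items()})
    im=arm.capture(n)[:,:,::-1];cv2.imwrite(f"pics/{n}0.png",im)
    ims.append(im)
print(arm.get_calibration("wrist"))
cv2.imwrite("pics/a_scene.png",cv2.resize(ims[0],(800,600),interpolation=cv2.INTER_CUBIC))
cv2.imwrite("pics/a_side.png",cv2.resize(ims[1],(800,600),interpolation=cv2.INTER_CUBIC))
E
```

```text
pics
{'time': 0.0, 'qpos': array([-7.83575160e+01,  2.01246944e+01,  9.46782065e+01, -1.93768636e-03,
        6.52655601e+01, -4.84734451e+00]), 'joint_vel': array([-0.05186928, -0.03695754, -0.00217465, -0.05259425,  0.03602246,
        0.08467352]), 'joint_torque': array([ 1.96153737e-04, -5.06100082e+01, -2.91402787e+01, -1.66316471e-05,
        4.56220921e-03, -9.60133093e-06]), 'tool_pos': array([ 0.15610814, -0.52723958,  0.40414655]), 'ee_rot': array([[ 9.58866128e-01,  2.83858548e-01, -2.71214364e-04],
       [ 2.83858669e-01, -9.58865424e-01,  1.16408884e-03],
       [ 7.03784918e-05, -1.19319191e-03, -9.99999286e-01]]), 'contact_force': array([ 0.05414437,  0.33694734, -0.69420458]), 'moment': array([ 0.00474828,  0.03211139, -0.03008437]), 'grip_force': 0.0, 'width': 1.0009054992978488}
scene {'fx': 366.3455, 'fy': 366.3455, 'cx': 259.5127, 'cy': 194.9256, 'view': [[0.3274, 0.9449, -0.0053, -0.2212], [0.5579, -0.1979, -0.8059, -0.2282], [-0.7626, 0.2609, -0.592, 1.3342], [0.0, 0.0, 0.0, 1.0]]}
side {'fx': 489.1777, 'fy': 489.1777, 'cx': 255.3717, 'cy': 174.6821, 'view': [[-0.9982, -0.0581, 0.0169, 0.5696], [-0.0481, 0.5922, -0.8043, 0.0905], [0.0367, -0.8037, -0.5939, 1.0955], [0.0, 0.0, 0.0, 1.0]]}
{'fx': 296.8786944061467, 'fy': 296.8786944061467, 'cx': 254.37331279671224, 'cy': 194.38394812712843, 'T_tool_cam': array([[-3.19928473e-04, -9.62909132e-01, -2.69825687e-01,
         6.96090735e-02],
       [ 9.99999943e-01, -2.78455607e-04, -1.91979527e-04,
         9.34403908e-04],
       [ 1.09724364e-04, -2.69825733e-01,  9.62909166e-01,
         3.04912318e-02],
       [ 0.00000000e+00,  0.00000000e+00,  0.00000000e+00,
         1.00000000e+00]])}
```

View pics/a_scene.png

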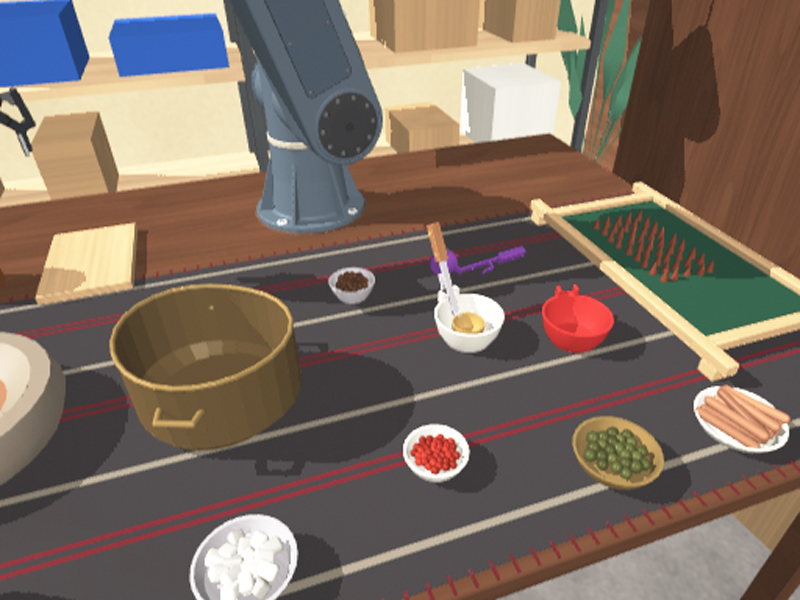

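View pics/a_side.png

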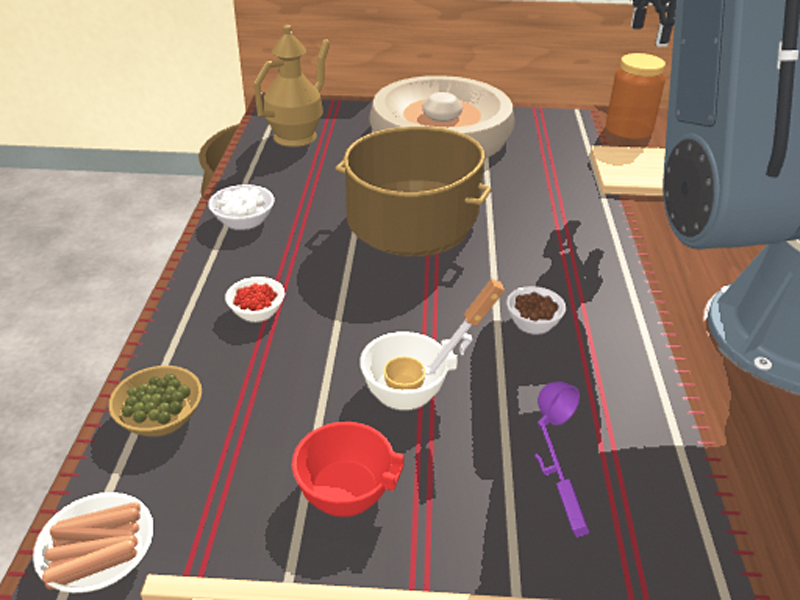

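The scene picture (800 px wide) has the real ladle with its wooden grip at (437,245), its cup at (468,322) in the white spouted bowl. In the side picture its grip is at (485,300). It could be confused with the purple ladle at scene (480,262) / side (560,460), and the white bowl with the red one at scene (577,320) / side (345,470). I choose the wooden-gripped ladle in the white bowl and check it in a close crop.

```bash
python3 - <<'E'
import cv2,numpy as np
a=cv2.imread("pics/scene0.png");b=cv2.imread("pics/side0.png")
# 5x crops 80x120 px -> 400x600
A=a[130:240,255:335];B=b[170:280,220:330]
A=cv2.resize(A,None,fx=4.8,fy=4.8,interpolation=cv2.INTER_CUBIC);B=cv2.resize(B,None,fx=3.7,fy=3.7,interpolation=cv2.INTER_CUBIC)
out=np.zeros((600,800,3),np.uint8);out[:A.shape[0],:A.shape[1]]=A;out[:B.shape[0],390:390+B.shape[1]]=B[:600,:410]
cv2.imwrite("pics/b.png",out)
E
```

```text
(no output)
```

View pics/b.png

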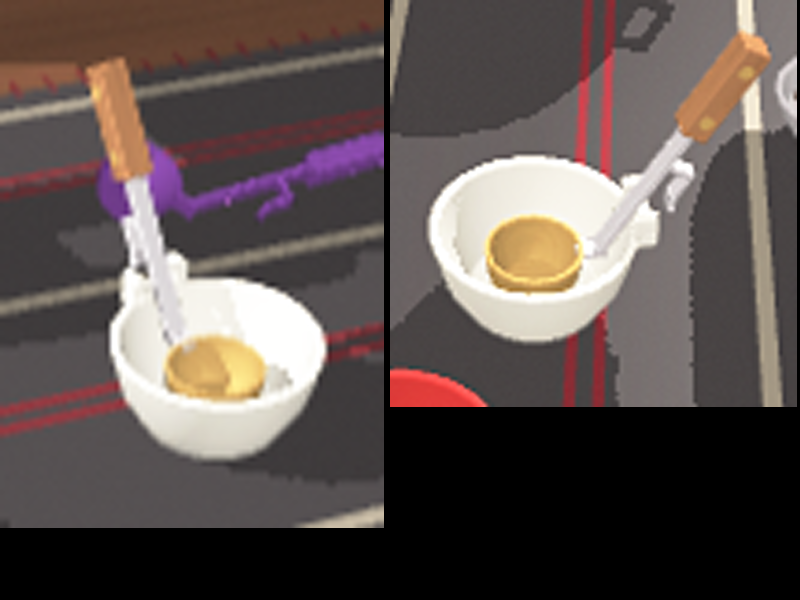

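The crop confirms it: brass cup, steel strip with hook on the underside, wooden grip over the white bowl's spout. In crop pixels the grip ends are at (108,65)/(130,178) left and (752,48)/(694,130) right.

```bash
cat > h.py <<'E'
import numpy as np,cv2
from station import arm
from scipy.spatial.transform import Rotation as R
def P(n):
    c=arm.get_calibration(n);K=np.array([[c['fx'],0,c['cx']],[0,c['fy'],c['cy']],[0,0,1]]);return K,c['view']
def Pw(o=None):
    o=o or arm.get_obs();c=arm.get_calibration('wrist');T=np.eye(4);T[:3,:3]=o['ee_rot'];T[:3,3]=o['tool_pos']
    return np.array([[c['fx'],0,c['cx']],[0,c['fy'],c['cy']],[0,0,1]]),np.linalg.inv(T@c['T_tool_cam'])
def tri(a,b,pa,pb):
    x=cv2.triangulatePoints(a[0]@a[1][:3],b[0]@b[1][:3],np.float64(pa),np.float64(pb));return (x[:3]/x[3]).ravel()
def proj(a,X):
    x=a[0]@(a[1]@np.append(X,1))[:3];return x[:2]/x[2]
def onz(a,p,z):
    d=a[1][:3,:3].T@np.linalg.inv(a[0])@[*p,1];o=-a[1][:3,:3].T@a[1][:3,3];return o+d*(z-o[2])/d[2]
E
python3 - <<'E'
from h import *
S,D=P('scene'),P('side')
A=lambda u,v:(255+u/4.8,130+v/4.8)
B=lambda u,v:(220+(u-390)/3.7,170+v/3.7)
s=lambda u,v:(u*.64,v*.64)
np.set_printoptions(precision=4,suppress=True)
for n,a,b in[('top',A(108,63),B(752,50)),('bot',A(131,178),B(694,132)),('mid',A(120,121),B(723,91)),('cuprim',A(216,370),B(535,252)),('bowlrim',A(218,345),B(534,228)),
 ('nuts',s(352,281),s(537,304)),('berries',s(436,450),s(255,297)),('pot',s(205,338),s(415,163)),('stripend',A(184,345),B(590,248))]:
    X=tri(S,D,a,b);print(n,X,proj(S,X)-a,proj(D,X)-b)
# pot rim points by z
for p in[(111,340),(293,338),(205,290),(205,392),(140,308),(270,308),(140,378),(270,373)]: print('sc',p,onz(S,s(*p),.128)[:2])
for p in[(346,163),(484,160),(415,130),(415,197),(365,140),(465,138),(365,185),(465,184)]: print('sd',p,onz(D,s(*p),.128)[:2])
E
```

```text
top [0.4488 0.128  0.1594] [0.0322 0.0408] [ 0.0244 -0.0313]
bot [0.475  0.1307 0.1047] [-0.5544 -0.6451] [-0.4208  0.4776]
mid [0.4618 0.1294 0.1323] [-0.3534 -0.4291] [-0.2685  0.323 ]
cuprim [0.556  0.1485 0.0294] [-0.7843 -0.77  ] [-0.5804  0.5297]
bowlrim [0.5569 0.1482 0.0467] [-0.7662 -0.7625] [-0.5651  0.5248]
nuts [0.3754 0.0001 0.033 ] [-0.814  -1.0583] [-0.5775  0.7487]
berries [0.7792 0.0051 0.0264] [-0.0263 -0.0221] [-0.0136  0.0103]
pot [ 0.5624 -0.2489  0.116 ] [-1.228  -1.7554] [-0.563   0.8219]
stripend [0.5267 0.142  0.0277] [-1.0464 -1.0673] [-0.7876  0.7498]
sc (111, 340) [ 0.5484 -0.3613]
sc (293, 338) [ 0.6236 -0.1367]
sc (205, 290) [ 0.471  -0.2386]
sc (205, 392) [ 0.6877 -0.2512]
sc (140, 308) [ 0.4863 -0.3274]
sc (270, 308) [ 0.5473 -0.1553]
sc (140, 378) [ 0.6372 -0.3237]
sc (270, 373) [ 0.6805 -0.1748]
sd (346, 163) [ 0.6706 -0.2212]
sd (484, 160) [ 0.4495 -0.2512]
sd (415, 130) [ 0.5655 -0.3503]
sd (415, 197) [ 0.5562 -0.125 ]
sd (365, 140) [ 0.6479 -0.3045]
sd (465, 138) [ 0.4794 -0.3276]
sd (365, 185) [ 0.6338 -0.154 ]
sd (465, 184) [ 0.4812 -0.1705]
```

```bash
cat >> h.py <<'E'
def go(pos,Rt,frac=(1,)):
    o=arm.get_obs();d=np.array(pos)-o['tool_pos'];r=R.from_matrix(Rt@o['ee_rot'].T).as_rotvec()
    print('t',round(o['time'],2),'shift cm',np.round(d*100,2),'turn rad',np.round(r,4),'deg',np.degrees(np.linalg.norm(r)).round(1))
def frame(lean,yaw): # ladle frame: lean deg, x azimuth yaw deg
    return R.from_euler('ZY',[yaw,-lean],degrees=True).as_matrix()
FL=np.diag([-1.,1,-1]) # tool in ladle frame
E
python3 - <<'E'
from h import *
L=frame(30,11);print(L.round(3))
g=np.array([.462,.129,.132])
go(g+.255*L[:,2],L@FL)
# midway: tool down, psi=100
go([.33,-.2,.42],R.from_euler('z',105,degrees=True).as_matrix()@np.diag([1,-1,-1]))
E
```

```text
[[ 0.85  -0.191 -0.491]
 [ 0.165  0.982 -0.095]
 [ 0.5    0.     0.866]]
t 0.1 shift cm [18.07 63.19 -5.14] turn rad [-0.7672 -0.1891  2.9452] deg 174.7
t 0.1 shift cm [17.39 32.73  1.58] turn rad [-6.0000e-04 -9.0000e-04  1.5448e+00] deg 88.5
```

```bash
python3 -m handwheel '[[5,4,1,0,0,0.18,100],[10,9,2,0,0,0.36,100],[14,14,2,0,0,0.54,100],[17,19,2,0,0,0.72,100],[18,24,2,0,0,0.9,100],[18,29,2,0,0,1.08,100],[18,33,2,0,0,1.26,100],[18,37,2,0,0,1.44,100]]' 80
python3 - <<'E'
from h import *
L=frame(30,11);g=np.array([.462,.129,.132]);go(g+.255*L[:,2],L@FL)
E
```

```text
time: 1.1
tool_pos: [0.3359, -0.156, 0.4246]
ee_rot: [[-0.162, 0.987, -0.0], [0.987, 0.162, 0.0], [0.0, -0.0, -1.0]]
contact_force: [1.2, 0.8, 0.1]
width: 1.001
grip_force: 0.0
t 1.1 shift cm [ 0.1  26.06 -7.17] turn rad [-0.3328 -0.4785  1.5597] deg 95.4
```

```bash
python3 -m handwheel '[[0,4,-1,-0.037,-0.053,0.173,100],[0,8,-2,-0.074,-0.106,0.347,100],[0,12,-3,-0.111,-0.16,0.52,100],[0,16,-4,-0.148,-0.213,0.693,100],[0,20,-5,-0.185,-0.266,0.867,100],[0,23,-6,-0.222,-0.319,1.04,100],[0,25,-7,-0.259,-0.372,1.213,100],[0.1,26,-7.2,-0.296,-0.425,1.386,100]]'
python3 - <<'E'
from h import *
L=frame(30,11);g=np.array([.462,.129,.132]);go(g+.255*L[:,2],L@FL)
E
```

```text
time: 2.1
tool_pos: [0.3367, 0.1036, 0.352]
ee_rot: [[-0.89, -0.019, 0.456], [0.003, 0.999, 0.047], [-0.457, 0.043, -0.889]]
contact_force: [-0.0, -1.0, -0.2]
width: 0.998
grip_force: 0.0
t 2.1 shift cm [0.01 0.11 0.08] turn rad [-0.0379 -0.053   0.172 ] deg 10.5
```

```bash
python3 -m handwheel '[[0,0.1,0.1,-0.038,-0.053,0.172,100],[0,0.1,0.1,-0.038,-0.053,0.172,100]]'
python3 - <<'E'
from h import *
L=frame(30,11);g=np.array([.462,.129,.132]);go(g+.255*L[:,2],L@FL)
o=arm.get_obs();W=Pw(o);im=arm.capture('wrist')[:,:,::-1]
cv2.imwrite('pics/w1.png',cv2.resize(im,(800,600),interpolation=cv2.INTER_CUBIC))
for k in(-.031,0,.031):print(proj(W,g+k*L[:,2])/.64)
# expected grip bottom, hook
E
```

```text
time: 2.35
tool_pos: [0.337, 0.1036, 0.3536]
ee_rot: [[-0.852, -0.183, 0.491], [-0.158, 0.983, 0.094], [-0.499, 0.002, -0.866]]
contact_force: [0.1, -0.2, -0.1]
width: 0.999
grip_force: 0.0
t 2.35 shift cm [-0.01  0.1  -0.07] turn rad [-0.0021 -0.0011  0.0075] deg 0.4
[401.66037615 295.75996211]
[402.08481868 311.3276326 ]
[402.63316762 331.43993307]
```

View pics/w1.png

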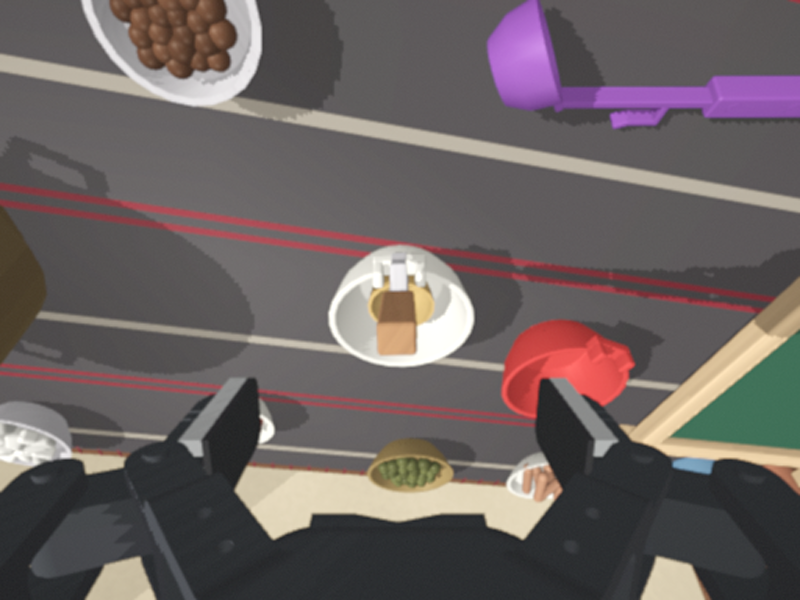

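The wrist picture shows the grip at the middle: end face about (378-416, 333-355), underside down to row 291, with the strip in the spout above. It sits about 6 px left and 13 px below the prediction, so I refine by a joint fit.

```bash
python3 - <<'E'
from h import *
from scipy.optimize import least_squares
S,D,W=P('scene'),P('side'),Pw()
A=lambda u,v:(255+u/4.8,130+v/4.8)
B=lambda u,v:(220+(u-390)/3.7,170+v/3.7)
s=lambda u,v:(u*.64,v*.64)
t=.031
# ladle coords rel grip (x,y,z)
ob=[(W,s(378,333.5),(-.008,None,t)),(W,s(414.5,334),(-.008,None,t)),(W,s(396,354.5),(.008,0,t)),(W,s(397,291.5),(-.008,0,-t)),
(S,A(108,63),(0,0,t)),(S,A(131,178),(.0,0,-t)),(D,B(752,50),(0,0,t)),(D,B(694,132),(0,0,-t))]
ob[0]=(W,s(396,333.7),(-.008,0,t));ob.pop(1)
def f(p):
    L=frame(p[3]*100,p[4]*100);return np.concatenate([proj(c,p[:3]+L@np.array(q))-u for c,u,q in ob]+[[(p[3]-.30)*100,(p[4]-.11)*50]])
r=least_squares(f,[.462,.129,.132,.3,.11]);print(r.x.round(4));print(r.fun[:14].reshape(-1,2).round(2))
p=r.x;L=frame(p[3]*100,p[4]*100)
go(p[:3]+.155*L[:,2],L@FL);go(p[:3]+.215*L[:,2],L@FL)
E
```

```text
[0.4663 0.1271 0.1351 0.2886 0.1158]
[[ 0.31 -4.54]
 [ 0.78  3.72]
 [ 0.3  -1.12]
 [-0.95 -0.21]
 [ 0.13 -0.51]
 [-1.42 -2.54]
 [-3.41 -1.16]]
t 2.4 shift cm [ 5.59  0.86 -8.28] turn rad [-0.0067  0.0179  0.0202] deg 1.6
t 2.4 shift cm [ 2.76  0.27 -3.03] turn rad [-0.0067  0.0179  0.0202] deg 1.6
```

```bash
python3 - <<'E'
import cv2
im=cv2.imread('pics/w1.png')[230:380,320:490];cv2.imwrite('pics/w1c.png',cv2.resize(im,None,fx=3.5,fy=3.5,interpolation=cv2.INTER_CUBIC))
E
```

```text
(no output)
```

View pics/w1c.png

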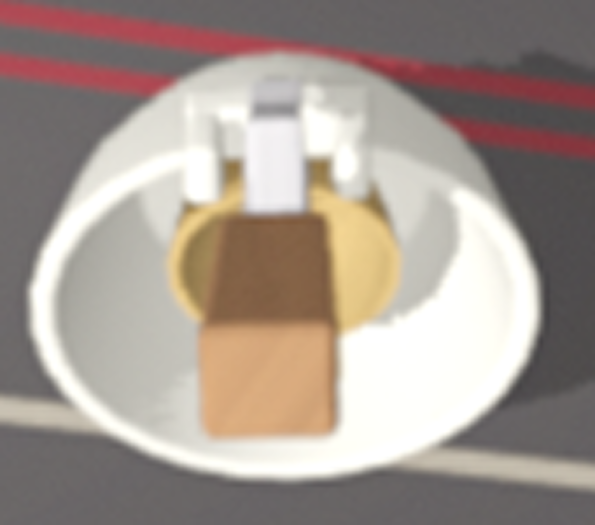

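The crop shows the end face at rows 322–354.6 (800 px scale), centred on column 397, with the underside's lower edge at row 291. I refit with those.

```bash
python3 - <<'E'
from h import *
from scipy.optimize import least_squares
S,D,W=P('scene'),P('side'),Pw()
A=lambda u,v:(255+u/4.8,130+v/4.8)
B=lambda u,v:(220+(u-390)/3.7,170+v/3.7)
s=lambda u,v:(u*.64,v*.64)
t=.031
ob=[(W,s(397,322),(-.008,0,t)),(W,s(397,354.6),(.008,0,t)),(W,s(397.7,290.9),(-.008,0,-t)),
(S,A(108,63),(0,0,t)),(S,A(131,178),(.0,0,-t)),(D,B(752,50),(0,0,t)),(D,B(694,132),(0,0,-t))]
def f(p):
    L=frame(p[3]*100,p[4]*100);return np.concatenate([proj(c,p[:3]+L@np.array(q))-u for c,u,q in ob]+[[(p[3]-.30)*150,(p[4]-.11)*50]])
r=least_squares(f,[.462,.129,.132,.3,.11],loss='soft_l1');print(r.x.round(4));print(r.fun[:14].reshape(-1,2).round(2))
p=r.x;L=frame(p[3]*100,p[4]*100)
go(p[:3]+.155*L[:,2],L@FL);go(p[:3]+.215*L[:,2],L@FL)
E
```

```text
[0.4656 0.1272 0.1336 0.3017 0.1123]
[[ 0.14 -0.39]
 [ 0.47  0.55]
 [ 0.03 -1.73]
 [-1.15  0.18]
 [ 0.14 -0.17]
 [-0.79 -1.73]
 [-3.39 -0.69]]
t 2.4 shift cm [ 5.21  0.85 -8.6 ] turn rad [-0.0024 -0.0045  0.0141] deg 0.9
t 2.4 shift cm [ 2.25  0.26 -3.41] turn rad [-0.0024 -0.0045  0.0141] deg 0.9
```

```bash
python3 -m handwheel '[[2.2,0.3,-3.4,0,0,0.014,100],[4,0.6,-6.5,0,0,0.014,100],[5.2,0.85,-8.6,0,0,0.014,100],[5.2,0.85,-8.6,0,0,0.014,100],[5.2,0.85,-8.6,0,0,0.014,45],[5.2,0.85,-8.6,0,0,0.014,30]]' 70
python3 - <<'E'
from h import *
o=arm.get_obs();im=arm.capture('wrist')[:,:,::-1];cv2.imwrite('pics/w2.png',cv2.resize(im,(800,600),interpolation=cv2.INTER_CUBIC))
E
```

```text
time: 3.15
tool_pos: [0.3889, 0.1121, 0.2686]
ee_rot: [[-0.849, -0.197, 0.491], [-0.169, 0.98, 0.101], [-0.501, 0.002, -0.865]]
contact_force: [-0.3, -0.7, -0.2]
width: 0.604
grip_force: 0.0
```

View pics/w2.png

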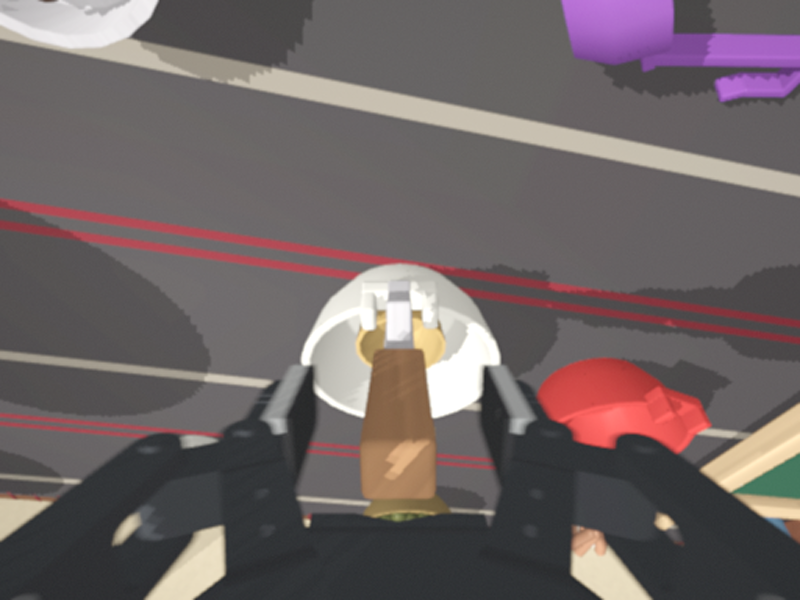

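The grip is centred between the pads (pads at columns 314/484, grip at 399). I close on it.

```bash
python3 -m handwheel '[[0,0,0,0,0,0,0],[0,0,0,0,0,0,0],[0,0,0,0,0,0,0],[0,0,0,0,0,0,0],[0,0,0,0,0,0,0]]' 70
```

```text
time: 3.82
tool_pos: [0.3891, 0.1123, 0.2682]
ee_rot: [[-0.849, -0.198, 0.49], [-0.17, 0.98, 0.101], [-0.501, 0.002, -0.866]]
contact_force: [-3.9, 1.0, 7.1]
width: 0.204
grip_force: 67.9
```

```bash
python3 -m handwheel '[[0,0,0.5,0,0,0,0],[0,0,1.5,0,0,0,0],[0,0,3.5,0,0,0,0],[0,0,6,0,0,0,0],[0,0,9,0,0,0,0],[0,0,11,0,0,0,0],[0,0,12,0,0,0,0],[0,0,12,0,0,0,0]]' 70
python3 - <<'E'
from h import *
o=arm.get_obs();im=arm.capture('wrist')[:,:,::-1];a=cv2.resize(im,(400,300),interpolation=cv2.INTER_CUBIC)
b=cv2.resize(arm.capture('side')[100:292,160:416,::-1],(400,300),interpolation=cv2.INTER_CUBIC)
c=cv2.resize(arm.capture('scene')[80:272,190:446,::-1],(400,300),interpolation=cv2.INTER_CUBIC)
cv2.imwrite('pics/l1.png',np.vstack([np.hstack([a,b]),np.hstack([c,0*c])]))
g=o['tool_pos']+.155*o['ee_rot'][:,2];print(g)
E
```

```text
time: 4.82
tool_pos: [0.389, 0.1121, 0.3878]
ee_rot: [[-0.849, -0.198, 0.49], [-0.17, 0.98, 0.1], [-0.5, 0.002, -0.866]]
contact_force: [0.3, -0.3, -1.7]
width: 0.201
grip_force: 68.3
[0.46499935 0.12764135 0.2536082 ]
```

View pics/l1.png

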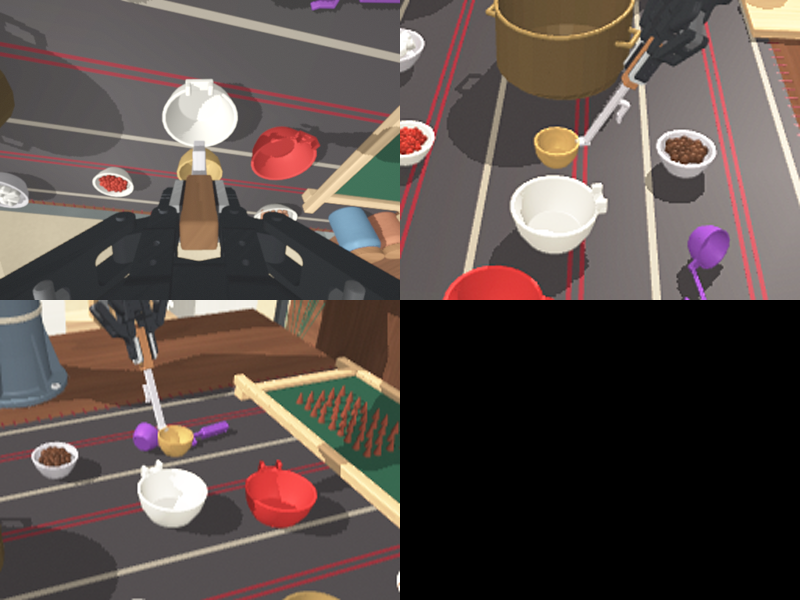

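The ladle is lifted clear of the bowl (left in place) with no swing in the grip, and the force reads about 0.17 kg. Next it goes upright and over the pot, inside the wall at azimuth 150° (ladle x at −30°).

```bash
python3 - <<'E'
from h import *
S,D=P('scene'),P('side');s=lambda u,v:(u*.64,v*.64)
print('handles',onz(S,s(178,425),.09),onz(D,s(484,190),.09),onz(D,s(343,168),.09))
L=frame(0,-30);go([.491,-.2005,.495],L@FL)
o=arm.get_obs()
from scipy.spatial.transform import Slerp
E
```

```text
handles [ 0.69162099 -0.29012194  0.09      ] [ 0.44732605 -0.22059174  0.09      ] [ 0.68252035 -0.27337536  0.09      ]
t 4.97 shift cm [ 10.21 -31.26  10.82] turn rad [ 0.0842  0.5263 -0.7053] deg 50.7
```

```bash
python3 - <<'E'
from h import *
L=frame(0,-45);go([.504,-.183,.495],L@FL)
E
python3 -m handwheel '[[1,-2,3,0.01,0.08,-0.12,0],[3,-6,6,0.02,0.16,-0.24,0],[5,-11,9,0.03,0.24,-0.36,0],[7,-16,10.8,0.04,0.32,-0.48,0],[9,-21,10.8,0.05,0.4,-0.6,0],[10.5,-25,10.8,0.06,0.48,-0.72,0],[11.4,-28,10.8,0.07,0.52,-0.84,0],[11.5,-29.5,10.8,0.08,0.52,-0.96,0]]' 70
python3 - <<'E'
from h import *
L=frame(0,-45);go([.504,-.183,.495],L@FL)
E
```

```text
t 4.97 shift cm [ 11.51 -29.51  10.82] turn rad [ 0.155   0.5203 -0.9607] deg 63.2
time: 5.98
tool_pos: [0.5047, -0.1846, 0.4941]
ee_rot: [[-0.718, 0.696, -0.033], [0.696, 0.715, -0.062], [-0.02, -0.067, -0.998]]
contact_force: [0.0, 0.4, -1.2]
width: 0.201
grip_force: 68.7
t 5.97 shift cm [-0.07  0.16  0.09] turn rad [ 0.0618 -0.033  -0.0147] deg 4.1
```

```bash
python3 -m handwheel '[[-0.1,0.2,0,0.062,-0.033,-0.015,0],[-0.1,0.2,0,0.062,-0.033,-0.015,0],[-0.1,0.2,0,0.062,-0.033,-0.015,0]]' 70
python3 - <<'E'
from h import *
L=frame(0,-45);go([.504,-.183,.495],L@FL)
o=arm.get_obs();im=arm.capture('wrist')[:,:,::-1];cv2.imwrite('pics/p1.png',cv2.resize(im,(800,600),interpolation=cv2.INTER_CUBIC))
print(o['contact_force'],o['moment'])
E
```

```text
time: 6.35
tool_pos: [0.5032, -0.1808, 0.4953]
ee_rot: [[-0.711, 0.703, 0.002], [0.703, 0.711, -0.001], [-0.002, 0.0, -1.0]]
contact_force: [0.2, -0.2, -1.4]
width: 0.202
grip_force: 68.8
t 6.35 shift cm [ 0.08 -0.22 -0.03] turn rad [ 0.0013  0.0018 -0.0053] deg 0.3
[ 0.22064099 -0.21683547 -1.44912645] [ 0.04756079  0.0593608  -0.03668125]
```

View pics/p1.png

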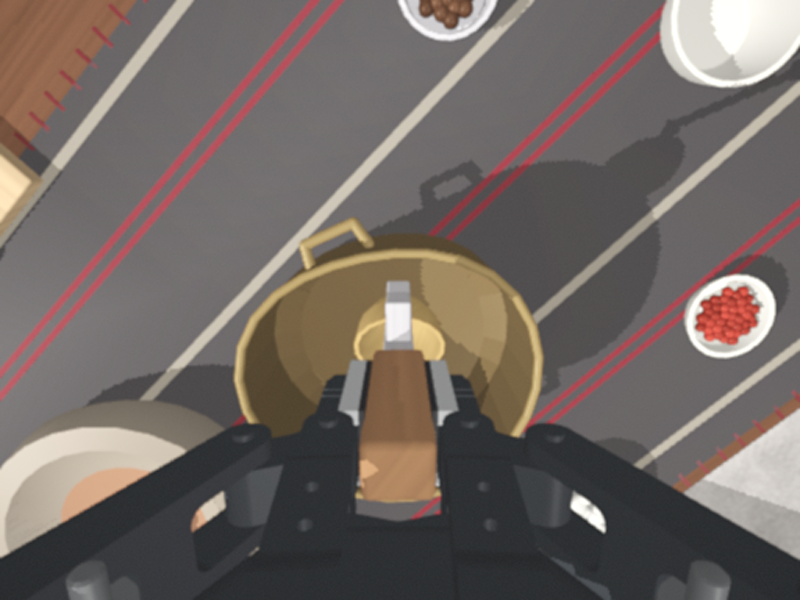

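The wrist view shows the upright ladle, cup above the pot's inside, and the rim's near bead passing through about (340,259), (398,250), (450,254), (490,269); the handle loop is left at (335,240).

```bash
python3 - <<'E'
from h import *
W=Pw();o=arm.get_obs();s=lambda u,v:(u*.64,v*.64)
# refine: bright bead rows per column in native picture
im=cv2.imread('pics/p1.png').astype(float)
hsv=cv2.cvtColor(im.astype(np.uint8),cv2.COLOR_BGR2HSV)
for u in range(330,500,20):
    col=hsv[235:290,u]; print(u,[ (235+i,int(c[2])) for i,c in enumerate(col) if i%3==0 ])
L=frame(0,-45);g=o['tool_pos']+.155*o['ee_rot'][:,2]
for p in[(240,345),(300,275),(340,259),(370,252),(398,250),(425,251),(450,254),(490,269),(520,297),(540,350)]:
    X=onz(W,s(*p),.1285);print(p,X.round(4),((X-g)@L).round(4))
E
```

```text
330 [(235, 199), (238, 166), (241, 113), (244, 111), (247, 110), (250, 95), (253, 85), (256, 85), (259, 88), (262, 152), (265, 196), (268, 200), (271, 160), (274, 123), (277, 126), (280, 126), (283, 125), (286, 125), (289, 125)]
350 [(235, 110), (238, 100), (241, 82), (244, 85), (247, 86), (250, 85), (253, 83), (256, 132), (259, 189), (262, 202), (265, 166), (268, 124), (271, 126), (274, 127), (277, 127), (280, 127), (283, 126), (286, 125), (289, 126)]
370 [(235, 100), (238, 137), (241, 153), (244, 163), (247, 126), (250, 90), (253, 156), (256, 200), (259, 197), (262, 134), (265, 127), (268, 127), (271, 127), (274, 126), (277, 127), (280, 126), (283, 126), (286, 127), (289, 126)]
390 [(235, 85), (238, 86), (241, 86), (244, 85), (247, 89), (250, 151), (253, 199), (256, 199), (259, 145), (262, 127), (265, 127), (268, 126), (271, 127), (274, 126), (277, 126), (280, 137), (283, 167), (286, 169), (289, 170)]
410 [(235, 85), (238, 86), (241, 87), (244, 85), (247, 93), (250, 157), (253, 200), (256, 198), (259, 133), (262, 128), (265, 129), (268, 128), (271, 129), (274, 128), (277, 129), (28
[... 879 characters left out ...]
274, 163), (277, 149), (280, 150), (283, 167), (286, 166), (289, 165)]
(240, 345) [ 0.4619 -0.3097  0.1285] [ 0.0616 -0.1205 -0.2119]
(300, 275) [ 0.4575 -0.2357  0.1285] [ 0.0061 -0.0713 -0.2119]
(340, 259) [ 0.4701 -0.2059  0.1285] [-0.006  -0.0413 -0.2119]
(370, 252) [ 0.4819 -0.1866  0.1285] [-0.0113 -0.0193 -0.2119]
(398, 250) [ 0.4953 -0.171   0.1285] [-0.0129  0.0011 -0.2119]
(425, 251) [ 0.5097 -0.1576  0.1285] [-0.0122  0.0209 -0.2119]
(450, 254) [ 0.5241 -0.1461  0.1285] [-0.0101  0.0392 -0.2119]
(490, 269) [ 0.5531 -0.1327  0.1285] [ 0.0009  0.0691 -0.2119]
(520, 297) [ 0.5849 -0.131   0.1285] [ 0.0222  0.0929 -0.2119]
(540, 350) [ 0.6282 -0.1477  0.1285] [ 0.0647  0.1117 -0.2119]
```

```bash
python3 - <<'E'
from h import *
W=Pw();o=arm.get_obs();s=lambda u,v:(u*.64,v*.64)
L=frame(0,-45);g=o['tool_pos']+.155*o['ee_rot'][:,2]
X=np.array([(onz(W,s(*p),.1275)-g)@L for p in[(330,267),(350,261),(370,257.5),(390,254.7),(410,254),(430,255),(450,259),(470,263.5),(490,272)]])
c=np.polyfit(X[:,1],X[:,0],2);print(c,X[:,:2].round(4))
for y in(-.02,-.01,0,.01,.02):
    a=np.degrees(np.arctan(2*c[0]*y+c[1]));print(y,np.polyval(c,y).round(4),'ladle yaw',(-45-a).round(1))
# expected image of hook bridge top & tip
for n,q in dict(hook=(-.0085,0,-.057),tip=(-.019,0,-.079),stripend=(0,0,-.121)).items():print(n,(proj(W,g+L@np.array(q))/.64).round(1))
E
```

```text
[ 3.26626578 -0.04486953 -0.00963599] [[ 0.0002 -0.049 ]
 [-0.0044 -0.0342]
 [-0.007  -0.0194]
 [-0.0092 -0.0047]
 [-0.0098  0.01  ]
 [-0.0091  0.0247]
 [-0.0062  0.0394]
 [-0.0029  0.0543]
 [ 0.0034  0.0694]]
-0.02 -0.0074 ladle yaw -35.0
-0.01 -0.0089 ladle yaw -38.7
0 -0.0096 ladle yaw -42.4
0.01 -0.0098 ladle yaw -46.2
0.02 -0.0092 ladle yaw -49.9
hook [396.  321.3]
tip [396.2 284. ]
stripend [396.2 300. ]
```

```bash
python3 -m handwheel '[[1.9,-0.9,0,0,0,-0.005,0],[1.9,-0.9,0,0,0,-0.005,0],[1.9,-0.9,-2,0,0,-0.005,0],[1.9,-0.9,-5,0,0,-0.005,0],[1.9,-0.9,-8,0,0,-0.005,0],[1.9,-0.9,-11,0,0,-0.005,0],[1.9,-0.9,-12.3,0,0,-0.005,0],[1.9,-0.9,-12.3,0,0,-0.005,0]]' 70
python3 -m handwheel '[[-0.3,0.3,0,0,0,0,0],[-0.7,0.7,0,0,0,0,0],[-1,1,0,0,0,0,0],[-1.2,1.2,0,0,0,0,0],[-1.3,1.3,0,0,0,0,0],[-1.3,1.3,0,0,0,0,0]]' 70
```

```text
time: 7.4
tool_pos: [0.522, -0.1897, 0.3726]
ee_rot: [[-0.707, 0.707, 0.002], [0.707, 0.707, -0.0], [-0.001, 0.001, -1.0]]
contact_force: [0.0, -0.0, -0.7]
width: 0.199
grip_force: 68.7
time: 8.15
tool_pos: [0.5091, -0.1768, 0.3727]
ee_rot: [[-0.707, 0.707, 0.003], [0.707, 0.707, -0.0], [-0.002, 0.002, -1.0]]
contact_force: [-0.3, 0.7, -2.1]
width: 0.203
grip_force: 68.7
```

```bash
f(){ grep -E 'tool_pos|contact' ; }
python3 -m handwheel '[[-0.1,0.1,0,0,0,0,0],[-0.2,0.2,0,0,0,0,0],[-0.2,0.2,0,0,0,0,0]]' 70|f
python3 -m handwheel '[[-0.07,0.07,0,0,0,0,0],[-0.07,0.07,0,0,0,0,0]]' 70|f
python3 -m handwheel '[[-0.07,0.07,0,0,0,0,0],[-0.07,0.07,0,0,0,0,0]]' 70|f
```

```text
tool_pos: [0.5071, -0.1748, 0.3727]
contact_force: [1.0, 0.1, -1.5]
tool_pos: [0.5064, -0.1741, 0.3727]
contact_force: [-0.5, -0.5, -1.2]
tool_pos: [0.5057, -0.1734, 0.3727]
contact_force: [-0.3, -0.8, -1.6]
```

Force along ladle x is still within the noise; I continue in 1 mm steps.

```bash
f(){ grep -E 'tool_pos|contact' ; }
python3 -m handwheel '[[-0.07,0.07,0,0,0,0,0],[-0.07,0.07,0,0,0,0,0]]' 70|f
python3 -m handwheel '[[-0.07,0.07,0,0,0,0,0],[-0.07,0.07,0,0,0,0,0]]' 70|f
python3 - <<'E'
from h import *
o=arm.get_obs();print(o['contact_force'],o['moment'])
E
```

```text
tool_pos: [0.505, -0.1727, 0.3727]
contact_force: [-0.6, -0.5, -1.8]
tool_pos: [0.5043, -0.1721, 0.3728]
contact_force: [0.4, 1.2, -0.8]
[ 0.42895924  1.18835852 -0.82031807] [-0.02765782  0.01648703 -0.03424093]
```

```bash
f(){ grep -E 'tool_pos|contact' ; }
m(){ python3 -c "
from station import arm
o=arm.get_obs();F=o['contact_force'];M=o['moment'];print('Fx %.2f  from moment %.2f'%((F[0]-F[1])*.707,-(M[0]+M[1]-.1)*.707/.24))"; }
python3 -m handwheel '[[-0.07,0.07,0,0,0,0,0],[-0.07,0.07,0,0,0,0,0]]' 70|f;m
python3 -m handwheel '[[-0.07,0.07,0,0,0,0,0],[-0.07,0.07,0,0,0,0,0]]' 70|f;m
```

```text
tool_pos: [0.5037, -0.1715, 0.3728]
contact_force: [2.3, -1.9, -2.1]
Fx 3.01  from moment 2.97
tool_pos: [0.5032, -0.1709, 0.3728]
contact_force: [3.5, -4.6, -2.7]
Fx 5.77  from moment 6.17
```

Contact began at about 5.3 mm outward from the reference (3 N, then 6 N at 1 mm further). I back off about 4 mm to centre the gap on the bead and check from close by.

```bash
cat > m.py <<'E'
from station import arm
o=arm.get_obs();F=o['contact_force'];M=o['moment'];print('t %.2f Fx %.2f Fm %.2f Fy %.2f Fz %.2f'%(o['time'],(F[0]-F[1])*.707,-(M[0]+M[1]-.1)*.707/.24,(F[0]+F[1])*.707,F[2]))
E
python3 -m handwheel '[[0.29,-0.29,0,0,0,0,0],[0.29,-0.29,0,0,0,0,0],[0.29,-0.29,-0.5,0,0,0,0],[0.29,-0.29,-0.5,0,0,0,0]]' 70|grep tool_pos; python3 m.py
python3 - <<'E'
from h import *
W=Pw();o=arm.get_obs();L=frame(0,-45);g=o['tool_pos']+.155*o['ee_rot'][:,2]
w=arm.capture('wrist')[:,:,::-1];S=P('side');d=arm.capture('side')[:,:,::-1]
h=proj(S,g+L@np.array([-.0085,0,-.057])).astype(int)
for n,q in dict(hook=(-.0085,0,-.057),tip=(-.019,0,-.079)).items():print(n,proj(W,g+L@np.array(q)).round(1),proj(S,g+L@np.array(q)).round(1))
a=cv2.resize(w[110:260,180:330],(400,400),interpolation=cv2.INTER_CUBIC)
b=cv2.resize(d[h[1]-40:h[1]+40,h[0]-40:h[0]+40],(400,400),interpolation=cv2.INTER_CUBIC);print(h)
cv2.imwrite('pics/q1.png',np.hstack([a,b]))
E
```

```text
tool_pos: [0.5056, -0.1734, 0.3671]
t 10.53 Fx 0.13 Fm 0.17 Fy 0.16 Fz -1.60
hook [253.3 205.7] [290.5 108.1]
tip [253.3 181.9] [293.  117.9]
[290 108]
```

View pics/q1.png

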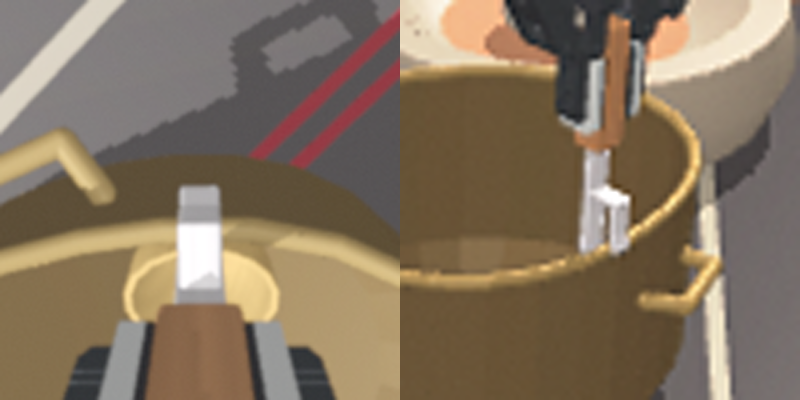

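The tongue tip (wrist crop (200,190)) is outside the bead and the strip inside. The tip matches its predicted pixel, so nothing slipped in the grip. I lower slowly, watching the force.

```bash

python3 -m handwheel '[[0,0,-0.2,0,0,0,0],[0,0,-0.4,0,0,0,0],[0,0,-0.6,0,0,0,0],[0,0,-0.6,0,0,0,0]]' 70|grep tool_pos; python3 m.py
```

```text
tool_pos: [0.5058, -0.1735, 0.3615]
t 11.12 Fx 0.74 Fm 0.05 Fy -0.11 Fz -0.76
```

```bash

python3 -m handwheel '[[0,0,-0.2,0,0,0,0],[0,0,-0.4,0,0,0,0],[0,0,-0.6,0,0,0,0],[0,0,-0.6,0,0,0,0]]' 70|grep tool_pos; python3 m.py
```

```text
tool_pos: [0.5058, -0.1735, 0.3555]
t 11.62 Fx -0.72 Fm 0.14 Fy 0.60 Fz -1.57
```

```bash

python3 -m handwheel '[[0,0,-0.2,0,0,0,0],[0,0,-0.4,0,0,0,0],[0,0,-0.6,0,0,0,0],[0,0,-0.8,0,0,0,0],[0,0,-0.8,0,0,0,0]]' 70|grep tool_pos; python3 m.py
for i in 1; do python3 -m handwheel '[[0,0,-0.1,0,0,0,0],[0,0,-0.2,0,0,0,0],[0,0,-0.2,0,0,0,0]]' 70|grep tool_pos; python3 m.py;done
```

```text
tool_pos: [0.5058, -0.1735, 0.3475]
t 12.25 Fx 0.45 Fm -0.06 Fy 0.59 Fz -0.83
tool_pos: [0.5058, -0.1736, 0.3456]
t 12.62 Fx 0.31 Fm 0.14 Fy 0.27 Fz -1.75
```

```bash

python3 -m handwheel '[[0,0,-0.1,0,0,0,0],[0,0,-0.15,0,0,0,0],[0,0,-0.15,0,0,0,0]]' 70|grep tool_pos; python3 m.py
python3 -m handwheel '[[0,0,-0.1,0,0,0,0],[0,0,-0.1,0,0,0,0],[0,0,-0.1,0,0,0,0]]' 70|grep tool_pos; python3 m.py
```

```text
tool_pos: [0.5058, -0.1736, 0.3441]
t 13.00 Fx 0.99 Fm 0.20 Fy -0.72 Fz -0.33
tool_pos: [0.5058, -0.1736, 0.3432]
t 13.38 Fx 0.46 Fm 0.34 Fy 0.18 Fz -1.32
```

```bash

python3 -m handwheel '[[0,0,-0.05,0,0,0,0],[0,0,-0.1,0,0,0,0],[0,0,-0.1,0,0,0,0]]' 70|grep tool_pos; python3 m.py
```

```text
tool_pos: [0.5058, -0.1736, 0.3422]
t 13.75 Fx -0.72 Fm 0.07 Fy -0.39 Fz -1.44
```

```bash

python3 -m handwheel '[[0,0,-0.05,0,0,0,0],[0,0,-0.1,0,0,0,0],[0,0,-0.1,0,0,0,0]]' 70|grep tool_pos; python3 m.py
```

```text
tool_pos: [0.5059, -0.1736, 0.3416]
t 14.12 Fx -1.37 Fm -1.45 Fy -0.96 Fz 5.16
```

```bash

python3 -m handwheel '[[0,0,-0.05,0,0,0,0],[0,0,-0.1,0,0,0,0],[0,0,-0.1,0,0,0,0]]' 70|grep tool_pos; python3 m.py
```

```text
tool_pos: [0.506, -0.1736, 0.3414]
t 14.50 Fx -3.64 Fm -3.60 Fy -2.37 Fz 13.50
```

Seated: the upward force rises to 13 N at TCP height 0.3415, just where expected. I relieve the load and let go gently.

```bash

python3 -m handwheel '[[0,0,0.1,0,0,0,0],[0,0,0.13,0,0,0,0],[0,0,0.13,0,0,0,0]]' 20|grep tool_pos; python3 m.py
python3 -m handwheel '[[0,0,0,0,0,0,24],[0,0,0,0,0,0,28],[0,0,0,0,0,0,35],[0,0,0,0,0,0,45],[0,0,0,0,0,0,55],[0,0,0,0,0,0,55],[0,0,0,0,0,0,55]]' 20; python3 m.py
```

```text
tool_pos: [0.5059, -0.1736, 0.3417]
t 14.88 Fx -0.98 Fm -0.97 Fy -1.34 Fz 5.22
time: 15.75
tool_pos: [0.5058, -0.1736, 0.3415]
ee_rot: [[-0.707, 0.707, 0.003], [0.707, 0.707, -0.0], [-0.002, 0.002, -1.0]]
contact_force: [0.8, 0.3, -1.1]
width: 0.55
grip_force: 0.0
t 15.75 Fx 0.38 Fm 0.25 Fy 0.82 Fz -1.12
```

```bash

python3 -m handwheel '[[0,0,1,0,0,0,55],[0,0,3,0,0,0,55],[0,0,6,0,0,0,55],[0,0,10,0,0,0,55],[0,0,14,0,0,0,55],[0,0,18,0,0,0,55],[0,0,18,0,0,0,55]]' 20|grep -E 'tool_pos|contact'
python3 - <<'E'
from h import *
a=cv2.resize(arm.capture('side')[50:200,200:350,::-1],(400,400),interpolation=cv2.INTER_CUBIC)
b=cv2.resize(arm.capture('scene')[150:300,60:210,::-1],(400,400),interpolation=cv2.INTER_CUBIC)
c=cv2.resize(arm.capture('side')[:,:,::-1],(266,200));d=cv2.resize(arm.capture('scene')[:,:,::-1],(266,200));e=cv2.resize(arm.capture('wrist')[:,:,::-1],(268,200))
cv2.imwrite('pics/z1.png',np.vstack([np.hstack([a,b]),np.hstack([c,d,e])]))
E
```

```text
tool_pos: [0.5057, -0.1735, 0.5252]
contact_force: [-0.4, 0.4, 0.2]
```

View pics/z1.png

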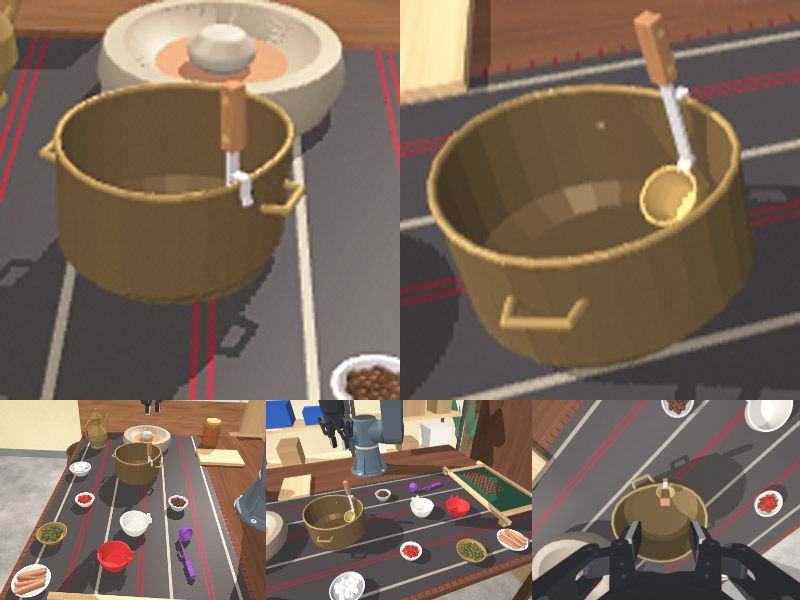

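The ladle hangs by its hook, tongue outside the rim (side crop (245,190)) and cup inside (scene crop (668,195)). The pot, bowl and dishes look undisturbed, and the gripper is clear.

```bash
python3 -c "
from station import arm
print(arm.finish_job())"
```

```text
the job is handed in; nothing more can be done
None
```

The ladle hangs by its own hook over the bronze pot's rim, cup inside and gripper clear; the job took about 17 s and is handed in, and in the last pictures the pot, rest bowl and dishes look undisturbed.

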